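# Seat the roll spindle in its foot on the packing bench

### The job

Take the long spindle out of the wooden rack and push it down into one of the two grey feet, past the stiff disc inside, until it bottoms; press it home firmly, with about 20 N (2 kg), but never load a foot with more than 40 N, sideways wedging included. Then read the dark ring on the spindle against the rim: level with the rim means it is home; if the ring still stands well proud, a spacer is left in that foot, so pull the spindle out and seat it in the other foot. Leave it standing there, let go, and leave everything else as it is.

Things in the scene. Friction and masses are not known exactly. Their poses are not given: they have to be found in the camera images.
- spindle_mid (a point): centre (half-way up) of the long spindle: a plain bright aluminium rod, 20 mm across, 150 mm long, z along it (up), 0.15 kg, edge of the lower end chamfered 2 x 3 mm. It starts upright in the rack, lower end 10 mm above the table.
- spindle_tip (a point): centre of the spindle's lower end, 75 mm below its middle
- spindle_mark (a point): centre of the dark ring round the spindle (3 mm wide), 60 mm above its lower end: level with the rim when the spindle stands on a 60 mm deep bottom, 14 mm above the rim on the 46 mm one
- foot_1: a spindle foot, fixed: grey square block 60 x 60 x 75 mm on an 80 x 80 x 6 mm dark flange, origin under its centre. The two feet are alike, but a 14 mm spacer lies hidden in the bottom of one of them, either one: there the spindle bottoms 46 mm deep (too shallow), in the other 60 mm deep (right). It cannot be seen, only felt by pressing to the bottom
- foot_2: a spindle foot, fixed: grey square block 60 x 60 x 75 mm on an 80 x 80 x 6 mm dark flange, origin under its centre. The two feet are alike, but a 14 mm spacer lies hidden in the bottom of one of them, either one: there the spindle bottoms 46 mm deep (too shallow), in the other 60 mm deep (right). It cannot be seen, only felt by pressing to the bottom
- foot_1_mouth (a point): centre of the bore's rim on the foot's top face, 75 mm above the table, z up. Upright blind bore, 22 mm across, 3 mm chamfer. 34 to 42 mm down sits a stiff black disc: it carries the spindle's weight, slides down under a steady push of about 8 N and does not spring back. It bottoms 46 or 60 mm down (its top), where the push needed rises at once
- foot_2_mouth (a point): centre of the bore's rim on the foot's top face, 75 mm above the table, z up. Upright blind bore, 22 mm across, 3 mm chamfer. 34 to 42 mm down sits a stiff black disc: it carries the spindle's weight, slides down under a steady push of about 8 N and does not spring back. It bottoms 46 or 60 mm down (its top), where the push needed rises at once
- rack: plywood parking block 60 x 140 x 45 mm (x, y, z), fixed; origin under its centre. The spindle stands in a loose 24 mm hole 35 mm deep at y = -38 mm, the stub in a 34 mm hole at y = +38 mm.
- stub_mid (a point): centre of the stub, a thicker shorter aluminium rod (30 mm across, 80 mm long) that stands in the rack's other hole and stays there
- tape_roll: roll of brown packing tape lying flat, 90 mm across, 48 high; origin under its body; a bystander
- glue_stick: white upright glue stick, 24 mm across, 90 high, stands between the other things; origin under its body; a bystander
- tape_gun: tape dispenser, red body with a dark wheel and blue handle, about 200 mm long, 82 high; origin under its body; a bystander
- pen_cup: black cup with pens, 74 mm across, pens up to 150 high; origin under its body; a bystander
- knife: grey box cutter lying flat, 165 x 20 x 18 mm; origin under its body; a bystander
- marker: black marker pen lying flat, 130 x 16 x 16 mm; origin under its body; a bystander
Not all that is in view belongs to the job. What is shaped like the foot_2 but yellow is not meant.

How it is judged:
On the way, in this order (a step that is already met when the one before it is completed fails the run):
1. the spindle's lower end is well inside the bore of a foot (ring less than 30 mm above the rim) (((z of spindle_mark in the frame of foot_1_mouth between 0.006 and 0.03 m and horizontal distance between spindle_tip and foot_1_mouth below 0.005 m) or (z of spindle_mark in the frame of foot_2_mouth between 0.006 and 0.03 m and horizontal distance between spindle_tip and foot_2_mouth below 0.005 m))), for 0.1 s.
2. the spindle is pressed onto the bottom with over 12 N, its ring level with the rim (within 2.5 mm) ((((z of spindle_mark in the frame of foot_1_mouth between -0.0025 and 0.0025 m and horizontal distance between spindle_tip and foot_1_mouth below 0.005 m) and contact force between spindle and foot_1 above 12 N) or ((z of spindle_mark in the frame of foot_2_mouth between -0.0025 and 0.0025 m and horizontal distance between spindle_tip and foot_2_mouth below 0.005 m) and contact force between spindle and foot_2 above 12 N))), for 0.02 s.
At the end, for the whole second after the job is handed in: the spindle stands in the bore of a foot, upright within 0.07 rad and at rest, its lower end within 5 mm of the bore's axis, the ring within 2.5 mm of the height of the rim, released (((z of spindle_mark in the frame of foot_1_mouth between -0.0025 and 0.0025 m and horizontal distance between spindle_tip and foot_1_mouth below 0.005 m) or (z of spindle_mark in the frame of foot_2_mouth between -0.0025 and 0.0025 m and horizontal distance between spindle_tip and foot_2_mouth below 0.005 m)) and angle between spindle_mid's own z axis and vertical below 0.07 rad and linear speed of spindle below 0.01 m/s); the robot touches nothing.
It fails at once if a foot is loaded by the spindle or robot with more than 40 N (contact force between any of spindle, the arm, the fingers and foot_1 above 40 N or contact force between any of spindle, the arm, the fingers and foot_2 above 40 N).
It fails at once if a bystander is moved by more than 30 mm (distance of any of tape_roll, glue_stick, tape_gun, pen_cup, knife, marker, stub_mid from where it was at the start of the episode above 0.03 m).
It also fails if it takes over 72 s, if anything falls off the work surface, if the arm or the gripper's body presses on something with over 40 N, if the wrist force passes 120 N, or if a joint passes its speed limit or range.

### The arm

A 6-joint arm with a two-finger parallel gripper is mounted at the origin on the work surface. World frame = base frame: x ahead of the robot, y to its left, z up, the work surface at z = 0. Lengths are in m, angles in rad, forces in N, time in s.
With the tool pointing down it reaches from about 0.375 to 0.925 m from the base axis. Payload 5.7 kg.
Tool frame: the origin (TCP) lies midway between the tips of the shut fingers; the grasp point (between the pads) lies 19 mm behind it; z points along the fingers, x is the direction in which the jaws open and shut, and the axes are right-handed (so a half turn about z gives the same grasp; the last joint's range is limited). The gripper opens to 88 mm and grips with 3 to 60 N. Pads are 20 mm wide; open, the fingers measure 115 mm over their backs; the gripper's body (75 mm by 178 mm) begins 61 mm behind the grasp point.
Start: joints at [1.115, 0.359, 1.51, -0, 1.272, -0.115], TCP at [0.201, 0.565, 0.194] pointing down, gripper open.
Joint ranges: [-2.97, 2.97], [-1.01, 2.36], [0.21, 2.38], [-0.96, 4.11], [0.2, 2.71], [-2.98, 2.98]. Speed limits (rad/s): [2.39, 2.39, 3.14, 3.14, 3.14, 3.14].

### API

Orientations are given as a unit quaternion [x, y, z, w].
In Python, from bench import move_ptp, servo_line, goto_joints, move_gripper, sleep, inverse_kinematics, capture, PlanningError, close_job, spot_in, silhouettes, current_clock, current_joint_pos, current_qvel, current_joint_torque, current_position, current_orientation, current_force, current_torque, current_finger_gap gives the robot as it stands. Calls block until the motion is done:
- move_ptp(position, orientation): joint-space move of the TCP to a pose.
- servo_line(position, orientation=None, rate=0.15, contact_N=None): straight line of the TCP; orientation=None keeps the orientation; rate is the mean speed in m/s. With contact_N (N) it stops when the force on the tool has changed by that much, and returns True; else False.
- goto_joints(angles): joint-space move.
- move_gripper(opening): finger opening in m; the grip force is fixed at half the most; returns when the fingers have stopped.
- sleep(seconds).
- inverse_kinematics(position, orientation): joint angles nearest the present ones, or None.
- capture(name): name is "side" or "top" or "wrist"; returns a dict with "image" (384x512x3 uint8, blue, green, red), "range_z" (384x512 float32, m along the optical axis (not along the pixel's ray), 0 where there is no reading), "intrinsics" (3x3 intrinsics, pixels), "k1" (the pictures are not rectified: a ray, as slopes to the right and down, at radius r is drawn at 1 + k1 r^2 times it, then the intrinsics apply), "R" (3x3) and "t" (3): a world point X has camera coordinates R X + t. Camera axes: x right, y down, z forward; pixel columns grow to the right and rows downward; lengths in m; the calibration is good to about 2 mm. A picture is of the moment at which its call begins.
A pose or a line that the arm cannot do raises PlanningError and nothing moves.
- close_job(): hands the job in, once; it reports no verdict.
Trained networks look in the newest picture that a camera, given by its name, has taken for a name from the list of things; names that differ only in an ending like _2 or _b are one class to them, and where a whole thing is asked for, a point or a joint stands for the part that bears it (a point fixed in the world has none). Each returns a list of dicts, best first, with "conf" (0 to 1); they miss things now and then, are a little off and sometimes report something else, mostly with a low value. They report only what shows in the picture. A call takes as long as a camera call. They do not tell look-alikes from the thing itself.
- spot_in(camera, query): "xy" ([column, row] in pixels, amid what is visible of it).
- silhouettes(camera, query): "region" (384x512 bool, what is visible of it) and "xy" ([column, row] in pixels, amid what is visible of it).
Readings, each from a call of its own:
- current_clock(): time.
- current_joint_pos(): joint angles.
- current_qvel(): joint speeds.
- current_joint_torque(): joint torques, N m.
- current_position(): TCP position.
- current_orientation(): TCP orientation.
- current_force(): force on the tool from outside, world axes, zero at the start.
- current_torque(): the same for the moment, N m.
- current_finger_gap(): finger opening in m.
Only numpy, scipy, OpenCV 4.12 (cv2) and the standard library are available. Lean on these libraries where they do the work, as an engineer would, in place of code of your own. Each camera call takes 0.05 s, during which the arm holds its last target. There are 200 camera calls.

## Working session

There is one attempt and no reset: what is moved stays moved. The work goes in short steps, each a Python script; the robot and the scene stay as the last script left them, time stands still between calls to the robot, and variables do not carry over. Pictures are saved under pics/ and viewed, about 8 in all and at most 12, crops included, and the job is handed in when it is done.

```bash
mkdir -p pics; ls
cat > h.py <<'E'
from bench import *
import numpy as np, cv2
def ray_pt(c,uv,depth=None,z=None):
    K=c["intrinsics"];p=np.array([(uv[0]-K[0,2])/K[0,0],(uv[1]-K[1,2])/K[1,1]])
    q=p.copy()
    for _ in range(20): q=p/(1+c["k1"]*(q@q))
    d=np.array([q[0],q[1],1.]);R=c["R"];t=c["t"]
    o=-R.T@t; w=R.T@d
    s=depth if depth is not None else (z-o[2])/w[2]
    return o+s*w
def cloud(c,mask=None,st=1):
    D=c["range_z"]; K=c["intrinsics"]; m=(D>0)
    if mask is not None: m&=mask
    v,u=np.nonzero(m); v,u=v[::st],u[::st]
    p=np.stack([(u-K[0,2])/K[0,0],(v-K[1,2])/K[1,1]]);q=p.copy()
    for _ in range(20): q=p/(1+c["k1"]*(q*q).sum(0))
    d=np.vstack([q,np.ones(len(u))])*D[v,u]
    return (c["R"].T@(d-c["t"].reshape(3,1))).T
def project(c,X):
    x=c["R"]@np.asarray(X)+c["t"]; q=x[:2]/x[2]; q=q*(1+c["k1"]*(q@q)); K=c["intrinsics"]
    return np.array([K[0,0]*q[0]+K[0,2],K[1,1]*q[1]+K[1,2]])
E
python3 - <<'E'
from h import *
ims=[]
for n in ["top","side"]:
    c=capture(n); im=c["image"].copy()
    print(n,-c["R"].T@c["t"],c["k1"],c["intrinsics"][0,0])
    for q in ["spindle_mid","foot_1","rack","stub_mid","tape_roll","glue_stick","tape_gun","pen_cup","knife","marker"]:
        for s in silhouettes(n,q)[:4]:
            m=s["region"]; P=cloud(c,m)
            if len(P)<5: print(q,s["conf"],"nodepth",s["xy"]);continue
            zt=np.percentile(P[:,2],95); T=P[P[:,2]>zt-.006]
            print(q,round(s["conf"],2),np.round(s["xy"]),"topz",zt.round(3),"ctr",((T.min(0)+T.max(0))/2).round(3),"med",np.median(T,0).round(3),"ext",np.ptp(T,axis=0).round(3))
    ims.append(im); cv2.imwrite(f"pics/{n}0.png",im)
cv2.imwrite("pics/both.png",cv2.resize(np.vstack(ims),(800//1*1*512//800*1,768))[:, :] if 0 else cv2.resize(np.hstack(ims),(800,300)))
print(current_clock())
E
```

```text
pics
top [ 0.26344373 -0.01551676  1.33263984] -0.13338153227498897 460.5031410769763
foot_1 0.88 [347. 213.] topz 0.078 ctr [ 0.515 -0.239  0.076] med [ 0.515 -0.238  0.075] ext [0.063 0.061 0.009]
foot_1 0.78 [349. 260.] topz 0.077 ctr [ 0.379 -0.254  0.077] med [ 0.383 -0.253  0.074] ext [0.06  0.063 0.011]
foot_1 0.55 [269. 198.] topz 0.078 ctr [ 0.547 -0.003  0.076] med [ 0.546 -0.002  0.075] ext [0.072 0.071 0.009]
rack 0.61 [190. 185.] topz 0.049 ctr [0.567 0.223 0.101] med [0.559 0.221 0.045] ext [0.098 0.145 0.117]
glue_stick 0.48 [267. 196.] topz 0.078 ctr [ 0.547 -0.003  0.076] med [ 0.546 -0.001  0.075] ext [0.072 0.071 0.009]
glue_stick 0.39 [223. 192.] topz 0.092 ctr [0.539 0.12  0.09 ] med [0.54  0.12  0.089] ext [0.018 0.02  0.007]
tape_gun 0.68 [182. 131.] topz 0.08 ctr [0.688 0.305 0.08 ] med [0.688 0.303 0.079] ext [0.054 0.046 0.012]
pen_cup 0.81 [338. 133.] topz 0.127 ctr [ 0.731 -0.191  0.138] med [ 0.731 -0.192  0.137] ext [0.055 0.026 0.031]
knife 0.6 [210. 257.] topz 0.018 ctr [0.36  0.144 0.017] med [0.368 0.145 0.015] ext [0.142 0.072 0.01 ]
marker 0.56 [29
[... 1260 characters left out ...]
0.076] ext [0.062 0.063 0.008]
glue_stick 0.58 [261. 241.] topz 0.091 ctr [0.541 0.121 0.089] med [0.54  0.123 0.091] ext [0.018 0.019 0.007]
tape_gun 0.68 [152. 315.] topz 0.082 ctr [0.692 0.306 0.081] med [0.69  0.306 0.081] ext [0.053 0.046 0.009]
pen_cup 0.8 [191. 137.] topz 0.126 ctr [ 0.736 -0.188  0.137] med [ 0.735 -0.19   0.132] ext [0.055 0.022 0.033]
pen_cup 0.48 [272. 136.] topz 0.077 ctr [ 0.517 -0.24   0.075] med [ 0.518 -0.235  0.076] ext [0.059 0.065 0.008]
knife 0.83 [344. 268.] topz 0.018 ctr [0.358 0.15  0.017] med [0.364 0.148 0.015] ext [0.15  0.076 0.009]
marker 0.77 [332. 182.] topz 0.018 ctr [ 0.363 -0.102  0.017] med [ 0.366 -0.102  0.016] ext [0.112 0.066 0.008]
1.1
```

View pics/top0.png

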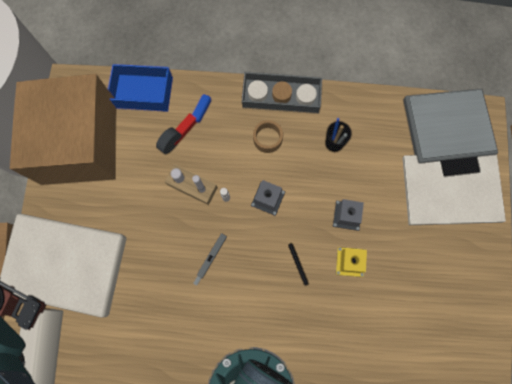

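View pics/side0.png

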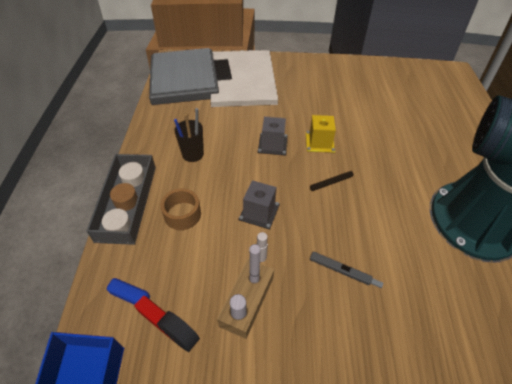

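Run:
```python
from h import *
q=current_orientation(); print(q)
def look(x,y,z,name):
    move_ptp([x,y,z],q)
    sleep(.2); c=capture("wrist"); np.savez("pics/"+name,**c); cv2.imwrite(f"pics/{name}.png",c["image"])
    print(name,current_position().round(4) if hasattr(current_position(),'round') else current_position(),"cam",(-c["R"].T@c["t"]).round(3),"axis",c["R"][2].round(2),"clock",current_clock(),np.round(current_force(),2))
    return c
P={}
for n,p in [("s",(.553,.19,.30)),("f1",(.547,-.002,.30)),("f2",(.516,-.239,.30))]:
    c=look(*p,n)
    for qn in (["spindle_mid"] if n=="s" else ["foot_1"]):
        for s in silhouettes("wrist",qn)[:3]:
            Q=cloud(c,s["region"]); 
            if len(Q)<5: print("nodepth",s["xy"],s["conf"]);continue
            zt=np.percentile(Q[:,2],95);T=Q[Q[:,2]>zt-.006]
            print(qn,round(s["conf"],2),np.round(s["xy"]),zt.round(4),((T.min(0)+T.max(0))/2).round(4),np.median(T,0).round(4),np.ptp(T,axis=0).round(3))
cv2.imwrite("pics/w3.png",cv2.resize(np.hstack([cv2.imread(f"pics/{n}.png") for n in("s","f1","f2")]),(800,200)))
```

```text
[ 8.16764055e-01  5.76971816e-01 -4.16553896e-05  1.12406520e-05]
s [0.5527 0.1907 0.2998] cam [0.488 0.213 0.49 ] axis [ 0.24 -0.08 -0.97] clock 3.25 [ 0.1  -0.1   0.17]
spindle_mid 0.85 [255. 169.] 0.1604 [0.5527 0.1899 0.1584] [0.5518 0.19   0.1594] [0.019 0.018 0.007]
f1 [ 0.5472 -0.0006  0.3   ] cam [0.482 0.022 0.491] axis [ 0.24 -0.08 -0.97] clock 4.3417 [ 0.05  0.29 -0.01]
foot_1 0.89 [119. 187.] 0.0753 [ 0.5148 -0.2399  0.0733] [ 0.5141 -0.2393  0.0743] [0.064 0.065 0.008]
foot_1 0.7 [254. 158.] 0.0757 [ 0.547  -0.0025  0.0735] [ 0.5461 -0.0028  0.0745] [0.074 0.073 0.007]
foot_1 0.58 [ 71. 111.] 0.0754 [ 0.3799 -0.2545  0.0733] [ 0.3784 -0.2537  0.0743] [0.062 0.064 0.008]
f2 [ 0.5164 -0.2377  0.3001] cam [ 0.452 -0.215  0.491] axis [ 0.24 -0.08 -0.97] clock 5.5917 [ 0.83  0.68 -0.08]
foot_1 0.86 [218.  76.] 0.0758 [ 0.3807 -0.2547  0.0738] [ 0.3793 -0.2542  0.0746] [0.06  0.061 0.007]
foot_1 0.8 [257. 157.] 0.0756 [ 0.5152 -0.2394  0.0734] [ 0.514  -0.2394  0.0745] [0.064 0.064 0.007]
foot_1 0.79 [399. 128.] 0.0758 [ 0.5474 -0.0045  0.0736] [ 0.5473 -0.0036  0.0747] [0.073 0.073 0.008]
```

View pics/w3.png

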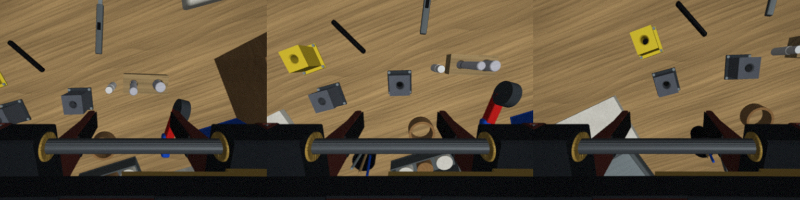

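Run:
```python
from h import *
for n,p in (("f1",(.547,-.003,.075)),("f2",(.515,-.2395,.075))):
    c=dict(np.load(f"pics/{n}.npz")); u,v=project(c,p); g=cv2.cvtColor(c["image"],cv2.COLOR_BGR2GRAY)
    r=22;u0,v0=int(u)-r,int(v)-r; cr=cv2.resize(g[v0:v0+2*r,u0:u0+2*r],None,fx=8,fy=8,interpolation=cv2.INTER_CUBIC)
    f=c["intrinsics"][0,0]; print(n,(u,v),"px/22mm",f*.022/.41)
    cv2.imwrite(f"pics/{n}c.png",cr)
    s=cr[130:222,130:222]; print(s.min(),np.median(s))
    th=cv2.threshold(cr,0,1,cv2.THRESH_OTSU)[0]; 
    for t in (th*.7,th): 
        k,l,st,ce=cv2.connectedComponentsWithStats((cr<t).astype(np.uint8))
        i=1+np.argmin(np.linalg.norm(ce[1:]-176,axis=1)); x=ce[i]/8-.44+[u0,v0]
        print(t,st[i],x,ray_pt(c,x,z=.075))
cv2.imwrite("pics/fc.png",np.hstack([cv2.imread("pics/f1c.png"),cv2.imread("pics/f2c.png")]))
q=current_orientation()
move_ptp([.5525,.190,.22],q); move_gripper(.06)
servo_line([.5525,.190,.111],q,rate=.08)
F=current_force(); move_gripper(0.0)
print("gap",current_finger_gap(),np.array(current_force())-F,current_position(),current_clock())
```

```text
f1 (np.float64(254.7641419518857), np.float64(164.14344555670226)) px/22mm 14.865484014024911
6 27.0
46.199999999999996 [ 139  121  105  110 8475] [255.59616519 163.17992625] [ 0.54603295 -0.00131999  0.075     ]
66.0 [  132   116   122   123 11921] [255.46709672 163.52176915] [ 0.54645978 -0.00167864  0.075     ]
f2 (np.float64(254.8332308182313), np.float64(163.19248645185456)) px/22mm 14.865484014024911
3 29.0
43.4 [ 140  123  104  107 8106] [255.55299901 162.19570195] [ 0.51393014 -0.2379645   0.075     ]
62.0 [  129   114   126   124 11926] [255.38565403 162.56598482] [ 0.51437785 -0.23839191  0.075     ]
gap 0.01954278401117373 [ 0.42682123 -0.00608095  0.3420882 ] [0.55252103 0.19000308 0.11100188] 10.1083
```

View pics/fc.png

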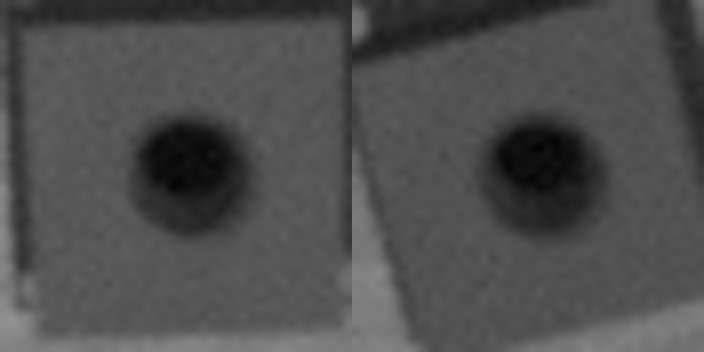

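Run:
```python
from h import *
q=current_orientation()
servo_line([.5525,.190,.24],q,rate=.1)
move_ptp([.5465,-.002,.23],q)
servo_line([.5465,-.002,.187],q,rate=.05); sleep(.3)
print("gap",current_finger_gap(),current_force(),current_position(),current_clock())
c=capture("side")
for s in silhouettes("side","spindle_mid")[:2]:
    Q=cloud(c,s["region"]); print(s["conf"],s["xy"],len(Q))
    for lo in np.arange(.07,.25,.02):
        T=Q[(Q[:,2]>lo)&(Q[:,2]<lo+.02)]
        if len(T)>5: print(lo.round(2),np.median(T,0).round(4),len(T))
u,v=project(c,(.5465,-.002,.11)); u,v=int(u),int(v)
cv2.imwrite("pics/side1.png",cv2.resize(c["image"][v-50:v+50,u-60:u+60],(720,600),interpolation=cv2.INTER_CUBIC))
```

```text
gap 0.019094665220184596 [-0.42186293  0.43176728 -1.02161038] [ 0.54665212 -0.00204963  0.18724444] 13.65
0.83 [259.5, 173.8] 341
0.09 [0.5472 0.0054 0.1003] 52
0.11 [0.5476 0.006  0.1202] 51
0.13 [0.548  0.006  0.1397] 54
0.15 [0.5482 0.0056 0.1596] 65
0.17 [0.5468 0.0054 0.1794] 67
0.19 [0.5472 0.0066 0.1985] 50
```

View pics/side1.png

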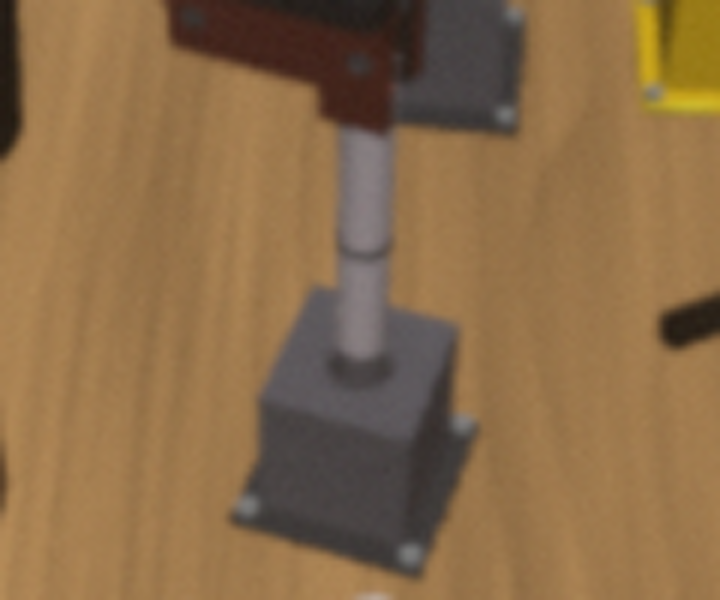

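The side crop shows the spindle hanging vertical in the gripper. Its lower end (about 360,360) is centred over the bore rim (about 360,370) and its ring is at about (365,247). Next I descend slowly with a force stop.

```bash
cat >> h.py <<'E'
def rep(tag): print(tag,"pos",np.round(current_position(),4),"F",np.round(current_force(),2),"T",np.round(current_torque(),2),"gap",round(current_finger_gap(),4),"t",round(current_clock(),2))
E
python3 - <<'E'
from h import *
q=current_orientation(); X,Y=.5465,-.002
rep("pre")
h=servo_line([X,Y,.165],q,rate=.03,contact_N=5); rep(h)
if not h:
    h=servo_line([X,Y,.145],q,rate=.03,contact_N=5); rep(h)
    if not h: h=servo_line([X,Y,.130],q,rate=.015,contact_N=6); rep(h)
E
```

```text
pre pos [ 0.5466 -0.002   0.1871] F [ 0.25  0.38 -0.88] T [ 0.02 -0.01  0.04] gap 0.019 t 13.75
False pos [ 0.5466 -0.002   0.1651] F [-0.87 -0.09 -2.4 ] T [ 0.01 -0.    0.02] gap 0.019 t 14.63
False pos [ 0.5466 -0.002   0.145 ] F [-0.52 -0.02 -0.55] T [0.01 0.04 0.02] gap 0.0192 t 15.45
True pos [ 0.5468 -0.002   0.1394] F [-0.59  0.11  3.69] T [ 0.06  0.04 -0.01] gap 0.0191 t 15.98
```

Run:
```python
from h import *
q=current_orientation(); X,Y=.5465,-.002
h=servo_line([X,Y,.108],q,rate=.008,contact_N=14); rep(h); sleep(.2); rep("held")
c=capture("side"); 
u,v=project(c,(.5465,-.002,.10)); u,v=int(u),int(v)
cv2.imwrite("pics/side2.png",cv2.resize(c["image"][v-50:v+50,u-60:u+60],(720,600),interpolation=cv2.INTER_CUBIC))
```

```text
True pos [ 0.5478 -0.0023  0.1299] F [-1.19 -0.46  4.86] T [0.01 0.17 0.02] gap 0.0189 t 17.69
held pos [ 0.5477 -0.0022  0.1299] F [-1.39 -0.07  5.12] T [-0.06  0.16  0.03] gap 0.0193 t 17.89
```

View pics/side2.png

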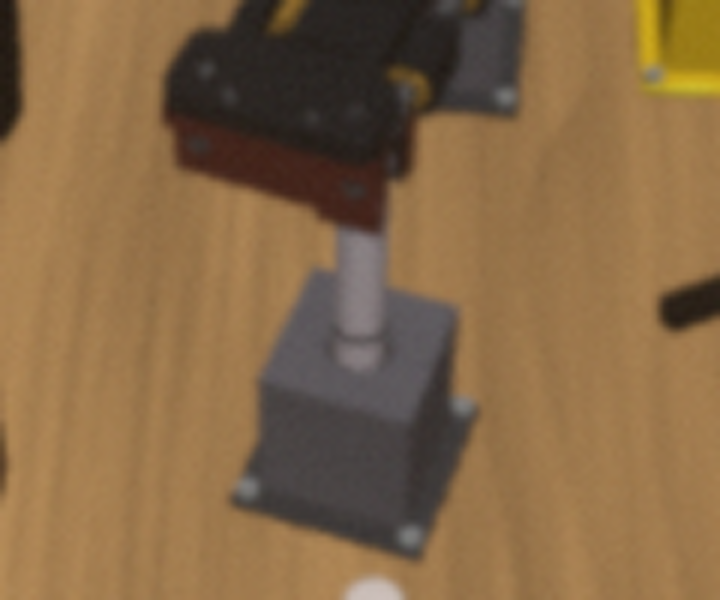

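The ring stands proud of the rim (ring about 360,340, rim about 360,365). The TCP height gives a depth of 46 mm, so I confirm the bottom with a second press.

Run:
```python
from h import *
import threading
q=current_orientation(); p=np.array(current_position())
h=servo_line([.5465,-.002,.120],q,rate=.006,contact_N=16); rep(h)
c=capture("side"); Q=[]
print("ring?"); rep("later")
```

```text
True pos [ 0.5494 -0.0026  0.1299] F [-2.11 -0.16  6.52] T [-0.04  0.36  0.08] gap 0.0193 t 18.62
ring?
later pos [ 0.5493 -0.0026  0.1299] F [-1.12  0.09  5.73] T [ 0.01  0.38 -0.02] gap 0.0193 t 18.67
```

```bash
cat >> h.py <<'E'
Q0=np.array([.816764055,.576971816,0,0])
E
python3 - <<'E'
from h import *
print(current_orientation())
servo_line([.5475,-.0022,.135],Q0,rate=.02); rep("a")
servo_line([.5465,-.002,.235],Q0,rate=.06); rep("up")
move_ptp([.5145,-.2388,.235],Q0)
servo_line([.5145,-.2388,.188],Q0,rate=.05); sleep(.3); rep("above"); print(current_orientation())
c=capture("side")
for s in silhouettes("side","spindle_mid")[:2]:
    Q=cloud(c,s["region"]); print(s["conf"],s["xy"],len(Q))
    for lo in np.arange(.07,.25,.02):
        T=Q[(Q[:,2]>lo)&(Q[:,2]<lo+.02)]
        if len(T)>5: print(lo.round(2),np.median(T,0).round(4),len(T))
u,v=project(c,(.5145,-.2388,.11)); u,v=int(u),int(v)
cv2.imwrite("pics/side3.png",cv2.resize(c["image"][v-40:v+40,u-48:u+48],(720,600),interpolation=cv2.INTER_CUBIC))
E
```

```text
[0.81622253 0.57772696 0.00239261 0.00257363]
a pos [ 0.5474 -0.0022  0.1348] F [ 0.13  0.12 -0.86] T [-0.01 -0.04 -0.01] gap 0.019 t 19.11
up pos [ 0.5462 -0.0019  0.2346] F [ 0.21 -0.85 -1.03] T [-0.03 -0.03  0.02] gap 0.0192 t 20.93
above pos [ 0.5146 -0.2389  0.1882] F [ 0.44 -0.42 -1.78] T [ 0.    0.05 -0.01] gap 0.0191 t 23.27
[8.16769586e-01 5.76963946e-01 9.32187802e-05 1.98498816e-04]
0.67 [275.5, 103.3] 304
0.09 [ 0.5161 -0.2316  0.1007] 47
0.11 [ 0.5147 -0.2301  0.1213] 38
0.13 [ 0.5156 -0.2302  0.1401] 51
0.15 [ 0.5163 -0.2311  0.1599] 52
0.17 [ 0.5152 -0.231   0.1803] 55
0.19 [ 0.515  -0.2313  0.1984] 50
```

View pics/side3.png

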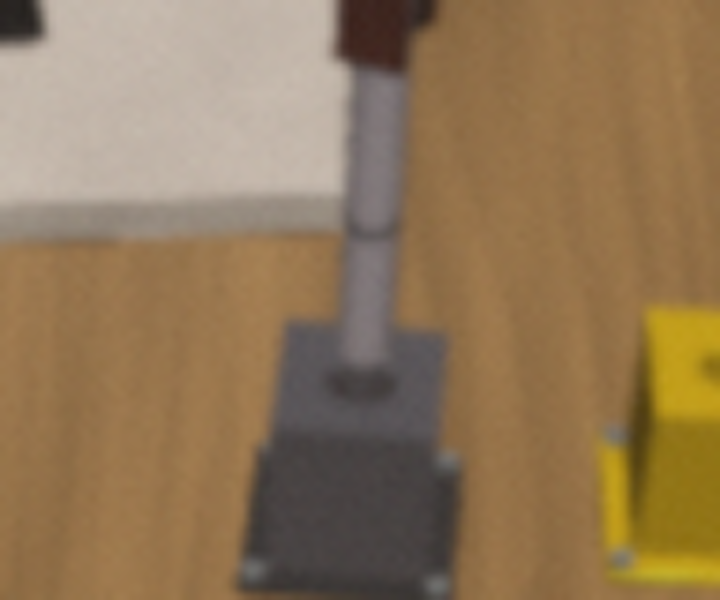

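The spindle hangs upright over foot B, with its tip at about (365,365) and the bore at about (360,380), so it is centred. Insert.

Run:
```python
from h import *
X,Y=.5145,-.2388
for z,r,n in ((.165,.03,5),(.145,.03,5),(.131,.015,6)):
    h=servo_line([X,Y,z],Q0,rate=r,contact_N=n); rep(h)
    if h: break
if h and current_position()[2]<.145:
    h=servo_line([X,Y,.106],Q0,rate=.008,contact_N=16); rep(h); print(current_orientation())
```

```text
False pos [ 0.5146 -0.2388  0.1651] F [-0.49 -0.12 -1.54] T [-0.02 -0.04 -0.  ] gap 0.0191 t 24.28
False pos [ 0.5145 -0.2388  0.145 ] F [-0.7   0.07 -2.04] T [-0.07 -0.02 -0.03] gap 0.0195 t 25.1
True pos [ 0.5147 -0.2389  0.1338] F [-0.01  1.16  4.49] T [0.05 0.08 0.06] gap 0.0193 t 25.82
True pos [ 0.5162 -0.2396  0.1159] F [-1.08  0.21  6.66] T [0.25 0.26 0.07] gap 0.0191 t 28.03
[0.81679736 0.57692163 0.00089787 0.00164595]
```

Run:
```python
from h import *
from threading import Thread
X,Y=.5148,-.2390
p0=current_force()[2]
t0=current_clock()
h=servo_line([X,Y,.1125],Q0,rate=.004,contact_N=21-p0); rep(h); print(p0,"took",current_clock()-t0)
c=capture("side"); u,v=project(c,(.5145,-.2388,.10)); u,v=int(u),int(v)
cv2.imwrite("pics/side4.png",cv2.resize(c["image"][v-40:v+40,u-48:u+48],(720,600),interpolation=cv2.INTER_CUBIC))
```

```text
True pos [ 0.517  -0.24    0.1159] F [-1.18  1.16  6.38] T [0.26 0.27 0.  ] gap 0.019 t 28.69
6.657256387383109 took 0.6584000000000003
```

View pics/side4.png

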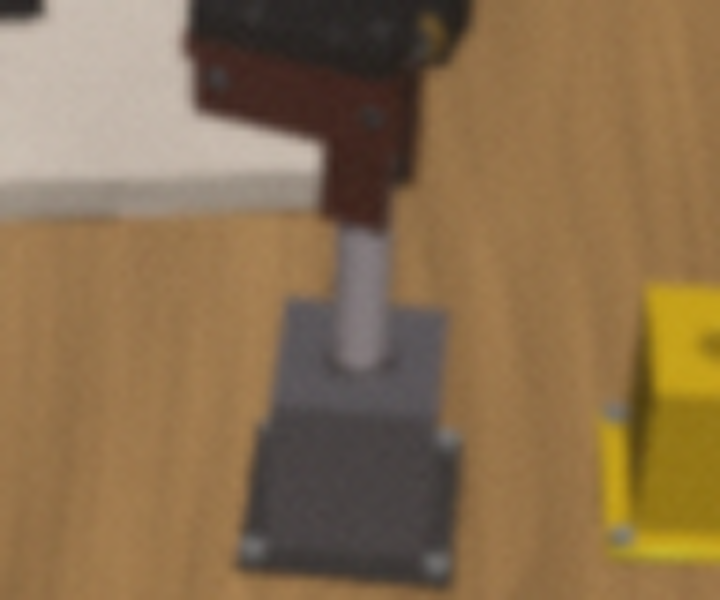

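No ring shows above the rim (spindle meets the rim at about 360,365), which agrees with the 60 mm depth. I now relieve the side load, release and retreat.

Run:
```python
from h import *
servo_line([.5152,-.2392,.1162],Q0,rate=.01); rep("relieved")
move_gripper(.06); rep("open")
servo_line([.5152,-.2392,.25],Q0,rate=.08); 
move_ptp([.46,-.05,.33],Q0); sleep(.3); rep("away")
for n in("side","top"):
    c=capture(n); np.savez("pics/end_"+n,**c)
    for s in silhouettes(n,"spindle_mid")[:3]:
        Q=cloud(c,s["region"]); print(n,round(s["conf"],2),s["xy"],len(Q))
        if len(Q)>20:
            zt=np.percentile(Q[:,2],97);T=Q[Q[:,2]>zt-.006];print("top",zt.round(4),((T.min(0)+T.max(0))/2).round(4))
            for lo in np.arange(.075,.17,.03):
                B=Q[(Q[:,2]>lo)&(Q[:,2]<lo+.03)]
                if len(B)>5: print(np.median(B,0).round(4))
    for qn,ref in (("glue_stick",(.54,.121)),("stub_mid",(.582,.261)),("tape_roll",(.73,.014)),("pen_cup",(.735,-.19))):
        for s in silhouettes(n,qn)[:1]:
            Q=cloud(c,s["region"]);print(n,qn,round(s["conf"],2),np.median(Q,0).round(3),ref)
c=dict(np.load("pics/end_side.npz"));u,v=project(c,(.5145,-.2388,.10)); u,v=int(u),int(v)
cv2.imwrite("pics/side5.png",cv2.resize(c["image"][v-40:v+40,u-48:u+48],(720,600),interpolation=cv2.INTER_CUBIC))
```

```text
relieved pos [ 0.515  -0.2391  0.116 ] F [-0.61  0.14  0.22] T [0.05 0.06 0.01] gap 0.0191 t 29.1
open pos [ 0.5152 -0.2392  0.1162] F [ 0.27  0.39 -0.64] T [0.05 0.01 0.01] gap 0.0603 t 29.89
away pos [ 0.4601 -0.0508  0.3293] F [-0.42  0.85 -0.12] T [-0.02  0.05 -0.  ] gap 0.0602 t 32.88
side 0.53 [274.2, 110.9] 232
top 0.1655 [ 0.5168 -0.2377  0.1636]
[ 0.5156 -0.2319  0.089 ]
[ 0.5149 -0.2307  0.1207]
[ 0.5159 -0.231   0.1513]
[ 0.5169 -0.2376  0.1655]
side glue_stick 0.76 [0.54  0.129 0.059] (0.54, 0.121)
side stub_mid 0.84 [0.581 0.268 0.089] (0.582, 0.261)
side tape_roll 0.94 [0.731 0.017 0.034] (0.73, 0.014)
side pen_cup 0.63 [ 0.734 -0.174  0.073] (0.735, -0.19)
top 0.57 [356.2, 205.0] 84
top 0.1673 [ 0.5131 -0.2371  0.1652]
[ 0.5079 -0.2328  0.0944]
[ 0.5071 -0.2323  0.1125]
[ 0.5109 -0.2345  0.1606]
[ 0.5149 -0.2362  0.1659]
top glue_stick 0.51 [0.534 0.118 0.073] (0.54, 0.121)
top stub_mid 0.51 [0.559 0.213 0.044] (0.582, 0.261)
top pen_cup 0.61 [ 0.761 -0.19   0.088] (0.735, -0.19)
```

View pics/side5.png

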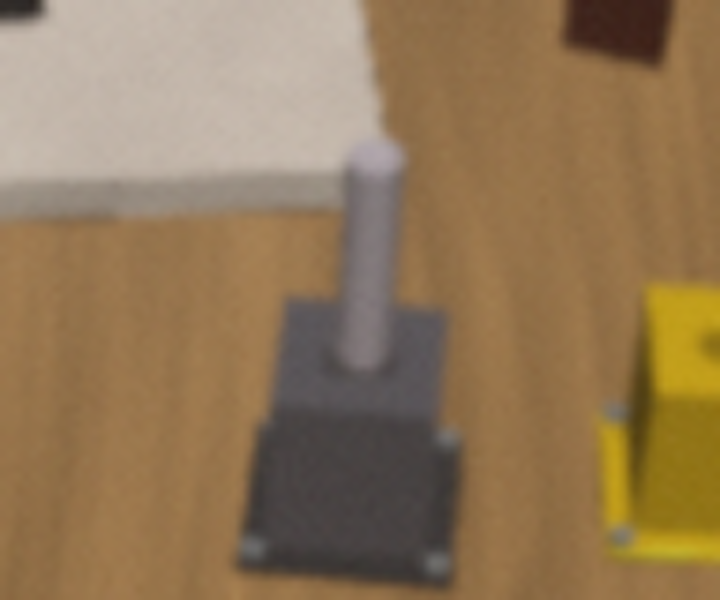

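The spindle stands free and upright. Its top is at z ≈ 0.165 m, exactly what full seating predicts, and no ring shows above the rim. I hand it in.

```bash
python3 -c "
from h import *
close_job()"
```

```text
the job is handed in; nothing more can be done
```

The spindle is seated in the far-right grey foot, at about (0.515, −0.239), and I handed the job in at about 33 s of the 72 s allowed; no verdict was reported.

- **First foot, at (0.547, −0.002):** the spindle bottomed 46 mm deep, and a second press went no lower. The ring stood about 14 mm proud, so the spacer is there, and I pulled the spindle out.
- **Second foot, at (0.515, −0.239):** the spindle bottomed 60 mm deep. I pressed it twice, each stopped by the force limit at about 20 N. I then eased off the side load, let go and moved clear.
- **Last checks:** the spindle stands upright with its top at z ≈ 0.1655 m from the side camera (0.165 expected) and 0.167 m from the top camera. No ring shows above the rim.
- **Bystanders:** I checked four of the seven. In the side view all were where they started, to within what the measurement shows. I did not re-measure the knife, marker or tape gun, but the arm stayed well above them.
- **Disagreements and limits:**
  - The top camera's network gave a wrong position for the stub: its depth reading was the rack's surface.
  - The arm drifted 2–3 mm in x during the presses, with only small side forces (about 2 N or less).
  - The wrist force fell to about 6 N after each stop, so the 20 N peaks come from the stop threshold and were not recorded directly.

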